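# Check the plunger gauge, then hold it on the clamped brass blank

### The job

Take the yellow plunger gauge out of its stand and check it on the steel setting pad: hold it upright with its tip inside the blue ring, plunger gently pressed about half-way in, for a second. Then hold it square to the sloping face of the brass blank in the vice, tip inside the red ring, plunger again gently pressed about half-way in, and finish there, still holding the gauge so that the reading can be taken. Do not shift the clamped blank or disturb the other things on the bench.

Things in the scene. Friction and masses are not known exactly. Their poses are not given: they have to be found in the camera images.
- gauge: plunger gauge, about 180 g. Origin on its axis, at the underside of its steel collar (42 mm diameter, 6 mm thick); z along the axis from tip to grip. Yellow grip block at z = 6 to 62 mm: 34 mm along x, 26 mm along y (pinch across y). Below the collar a 16 mm barrel to z = -30 mm, then the thin plunger to z = -44 mm. Starts upright, barrel in the stand, collar resting on the stand's top
- gauge_tip (a point): the very end of the plunger (8 mm diameter, round nose), 44 mm below the gauge's origin on its axis when the plunger is out; axes as the gauge's
- plunger (a joint): how far the plunger is pushed into the gauge, m: 0 fully out, 0.010 fully in. Spring: 1 N to start, then 0.4 N per mm, so half in (0.005) takes 3 N and fully in 5 N
- stand: olive-green upright sleeve fixed to the bench, 52 mm outside diameter, 60 mm tall, with a 24 mm hole down its middle for the gauge's barrel; origin at the centre of its foot
- setting_spot (a point): centre of the blue ring (24 mm outside, 14 mm inside diameter) on the level top of the setting pad: a round, stepped steel block fixed to the bench, 72 mm diameter at the foot, top 56 mm in diameter and 30 mm above the bench; z straight up
- work_spot (a point): centre of the red ring (24 mm outside, 14 mm inside diameter) on the sloping face of the brass blank in the vice, about 100 mm above the bench. z points out of the face at right angles, x up the slope, y across it. Blank 62 mm diameter, its centre at x = -6, y = -10 mm from here, 7 mm proud of the steel jaws
- vice_tilt (a joint): slope of the vice's bed and of the blank's face, rad: 0 is level, more leans the face towards the vice's front (-x of the vice). The tilt is clamped: very stiff, not to be changed
- vice: grey tilting machine vice fixed to the bench, base 150 x 130 mm, about 110 mm tall; origin at the centre of its underside, x from its screw handle (front, towards the robot) to the back
- disc_a: bystander: loose brass disc, 62 mm diameter, 13 mm thick, lying flat, no ring marked on it; origin at the underside, on the bench
- disc_b: bystander: second loose brass disc, like disc_a; origin at the underside, on the bench
- tube: bystander: brass tube standing on end, 58 mm diameter, 110 mm tall; origin at the underside, on the bench
- pliers: bystander: steel locking pliers lying flat, about 220 mm long, 15 mm high; origin at the underside, on the bench
- hammer: bystander: hammer with wooden handle, lying flat; origin mid-length, x from handle to head; origin at the underside, on the bench
- caliper: bystander: steel caliper lying flat, 220 mm long, 10 mm high; origin at the underside, on the bench
- bit_box: bystander: lime-green open box of drill bits, 90 x 130 x 30 mm; origin at the underside, on the bench
Mind the look-alikes: they are no part of the job. What is shaped like the vice but green is not meant.

How it is judged:
On the way:
1. the gauge, held by the fingers, stands upright with its tip inside the blue ring of the setting pad and its plunger about half-way in, for half a second (distance between gauge_tip and setting_spot below 0.008 m and angle between the z axis of gauge and the z axis of setting_spot, either way round below 0.14 rad and value of joint plunger between 0.002 and 0.008 m and contact force between gauge and setting_pad between 0.7 and 8 N and contact force between gauge and the fingers above 1 N), for 0.5 s.
At the end, for the whole second after the job is handed in: The fingers hold the gauge (over 1 N) with its tip within 8 mm of the centre of the red ring, its axis within 0.14 rad (8 degrees) of square to the blank's face, the plunger 2 to 8 mm in and 0.7 to 8 N between the gauge and the blank, through the last second (distance between gauge_tip and work_spot below 0.008 m and angle between the z axis of gauge and the z axis of work_spot, either way round below 0.14 rad and value of joint plunger between 0.002 and 0.008 m and contact force between gauge and vice between 0.7 and 8 N and contact force between gauge and the fingers above 1 N); the arm keeps its last pose, push and grip.
It fails at once if the gauge is pressed on the blank with more than 20 N (contact force between gauge and vice above 20 N).
It fails at once if the gauge is pressed on the setting pad with more than 20 N (contact force between gauge and setting_pad above 20 N).
It fails at once if the clamped blank is shifted by more than 5 mm (distance of work_spot from where it was at the start of the episode above 0.005 m).
It fails at once if another thing on the bench is moved by more than 25 mm (distance of any of disc_a, disc_b, tube, pliers, hammer, caliper, bit_box from where it was at the start of the episode above 0.025 m).
It also fails if it takes over 61 s, if anything falls off the work surface, if the arm or the gripper's body presses on something with over 40 N, if the wrist force passes 120 N, or if a joint passes its speed limit or range.

### The arm

A 7-joint arm with a two-finger parallel gripper is mounted at the origin on the work surface. World frame = base frame: x ahead of the robot, y to its left, z up, the work surface at z = 0. Lengths are in m, angles in rad, forces in N, time in s.
With the tool pointing down it reaches from about 0.35 to 0.9 m from the base axis. Payload 8.1 kg.
Tool frame: the origin (TCP) lies on the centre line of the jaws, within the pads' length; the fingertips stand 22 mm ahead of it and the grasp point (between the pads) lies 3 mm ahead of it; z points along the fingers, y is the line along which they close (so a half turn about z gives the same grasp; the last joint's range is limited). The gripper opens to 85 mm and grips with 20 to 120 N. Pads are 22 mm wide; open, the fingers measure 114 mm over their backs; the gripper's body (76 mm by 85 mm) begins 54 mm behind the grasp point. The pads swing forward as they close: fully open they stand 13 mm farther back than shut.
Start: joints at [1.227, 0.434, 0.025, 1.573, -0.012, 1.134, -0.075], TCP at [0.149, -0.607, 0.253] pointing down, gripper open.
Joint ranges: [-2.62, 2.62], [-0.44, 2.09], [-1.27, 1.32], [0.08, 2.57], [-1.32, 4.46], [0.12, 2], [-2.74, 2.74]. Speed limits (rad/s): [2.22, 2.22, 3.01, 3.01, 3.14, 3.14, 3.14].

### API

Orientations are given as a unit quaternion [x, y, z, w].
In Python, from rig import sense, snapshot, close_job gives the robot as it stands.
- The arm moves only by the tool jog_arm, never from a script. Its argument "plan" is a list of rows, each an object with "xyz": the shift along the tool's x, y, z in cm, a list of three; "rot": the turn, a rotation vector about the tool's x, y, z in rad, a list of three; "hand": the opening, from 0 (shut) to 1 (fully open). A call has exactly 8 rows; each row shifts and turns the commanded pose from where the row before left it, along the tool's axes as they then stand; what a row does not reach is not made up. A row lasts 1/10 s, in which the tool goes at most 50 mm and 8.59 degrees, less where a joint would pass 70% of its speed; a pose out of reach is approached as far as the arm can. A call with a gripper value outside its range is refused whole. The fingers move at their own pace and stop on an object; "newtons" is the grip in N (left out, the last holds). Time passes only in rows, so rows that do not move let the fingers close, or fill a call up. It gives the time, the measured TCP pose, the force, the opening and the grip force at its end, in the units of the state.
- sense(): the state, without advancing time (a new reading comes with each control period).
- snapshot(name): name is "scene" or "top"; returns a dict with "img" (480x640x3 uint8, blue, green, red), "fx", "fy", "cx", "cy" (pixels), "k1" (the pictures are not rectified: a ray, as slopes to the right and down, at radius r is drawn at 1 + k1 r^2 times it, then the intrinsics apply), "world_to_cam" (4x4, takes a point from world to camera coordinates). Camera axes: x right, y up, looking along -z (the intrinsics and any distortion apply to the point x, -y, -z); pixel columns grow to the right and rows downward; lengths in m; the calibration is good to about 2 mm. A picture is of the moment at which its call begins. There is no depth.
- close_job(): hands the job in; it is judged then, once.
The state is a dict: "time_s": time; "q": joint angles; "joint_vel": joint speeds; "effort": joint torques, N m; "tool_pos": TCP position; "orientation": TCP orientation; "ft_force": force on the tool from outside, world axes, zero at the start; "wrist_torque": the same for the moment, N m; "gripper_width": opening from 0.0 (shut) to 1.0 (fully open); "finger_force": force on a finger pad.
Only numpy, scipy, OpenCV 4.12 (cv2) and the standard library are available. Lean on these libraries where they do the work, as an engineer would, in place of code of your own. Each camera call takes 0.05 s, during which the arm holds its last target. There are 200 camera calls.

## Working session

There is one attempt and no reset: what is moved stays moved. The work goes in short steps, Python scripts to look and compute and a tool call to move; the robot and the scene stay as the last step left them, time stands still between calls to the robot, and variables do not carry over. Pictures are saved under pics/ and viewed, at most 10 in all, crops included, and the job is handed in when it is done.

Besides the shell and the picture viewer there is one more tool, called after "Emit:" in YAML: its name, and indented under it one key for each argument. jog_arm: Moves the arm, as the interface text tells. Its arguments: {"type":"object","properties":{"plan":{"type":"array","items":{"type":"object","properties":{"xyz":{"type":"array","items":{"type":"number"}},"rot":{"type":"array","items":{"type":"number"}},"hand":{"type":"number"}}}},"newtons":{"type":"number"}},"required":["plan"]}

```bash
mkdir -p pics; cat > h.py <<'E'
import numpy as np, cv2
from rig import sense, snapshot
from scipy.spatial.transform import Rotation as R
def cal(s):
    K=np.array([[s['fx'],0,s['cx']],[0,s['fy'],s['cy']],[0,0,1.]]); return K,np.array([s['k1'],0,0,0,0.]),np.array(s['world_to_cam'])
def ray(s,px):
    """camera centre and unit world ray of a pixel (fixed-point undistortion by cv2)"""
    K,D,T=cal(s); u=cv2.undistortPoints(np.array([[px]],float),K,D)[0,0]
    d=T[:3,:3].T@np.array([u[0],-u[1],-1]); return -T[:3,:3].T@T[:3,3], d/np.linalg.norm(d)
def onz(s,px,z):
    c,d=ray(s,px); return c+d*(z-c[2])/d[2]
def proj(s,P):
    K,D,T=cal(s); p=np.atleast_2d(P)@T[:3,:3].T+T[:3,3]; p=p*[1,-1,-1]
    return cv2.projectPoints(p,np.zeros(3),np.zeros(3),K,D)[0][:,0]
def tri(s1,p1,s2,p2):
    A=np.zeros((3,3));b=np.zeros(3);L=[ray(s1,p1),ray(s2,p2)]
    for c,d in L: M=np.eye(3)-np.outer(d,d);A+=M;b+=M@c
    X=np.linalg.solve(A,b); return X,[np.linalg.norm((np.eye(3)-np.outer(d,d))@(X-c)) for c,d in L]
E
python3 - <<'E'
from h import *
import pickle
S={n:snapshot(n) for n in('scene','top')}
pickle.dump(S,open('s0.pkl','wb'))
for n,s in S.items():
    cv2.imwrite(f'pics/{n}0.png',s['img']); print(n,s['fx'],s['k1'],ray(s,(320,240)))
print(sense())
E
```

```text
scene 503.56675312525095 -0.00437898456169494 (array([1.4824421 , 0.17916831, 0.7006789 ]), array([-0.81871361, -0.16649532, -0.54953374]))
top 586.3340516436951 -0.05773283795705535 (array([ 0.35176392, -0.00266687,  1.44584585]), array([ 0.16318255, -0.00537466, -0.98658125]))
{'time_s': 0.1, 'q': array([ 1.22740075,  0.4351518 ,  0.0249851 ,  1.57402137, -0.01162101,
        1.13403083, -0.07507304]), 'joint_vel': array([-0.00017783, -0.00245662,  0.00073694, -0.00092605, -0.00014444,
        0.00118893, -0.00092637]), 'effort': array([ 4.15852322e-03, -6.71754026e+01,  1.02758400e+00, -3.16905999e+01,
        1.54836645e-02,  7.20036216e-03, -4.12483121e-05]), 'tool_pos': array([ 0.14889198, -0.60655148,  0.2525996 ]), 'orientation': array([ 9.92764391e-01,  1.20076335e-01, -1.46617507e-04, -7.18221669e-04]), 'ft_force': array([-0.43123474,  0.07532672,  0.0895425 ]), 'wrist_torque': array([ 0.01782141, -0.0259179 , -0.00098491]), 'finger_force': 0.0, 'gripper_width': 1.0022862255177307}
```

View pics/scene0.png

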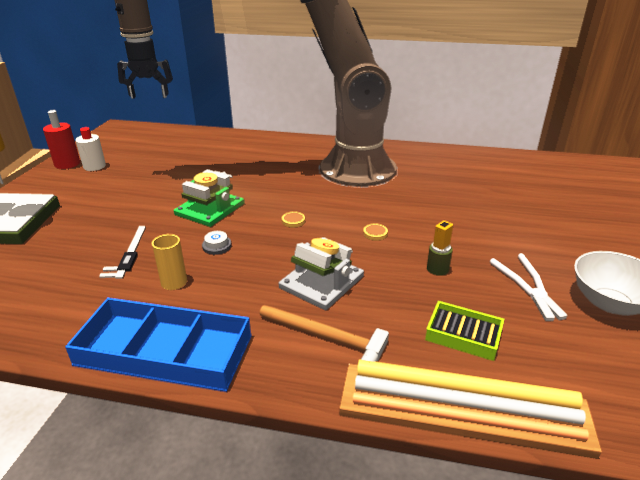

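View pics/top0.png

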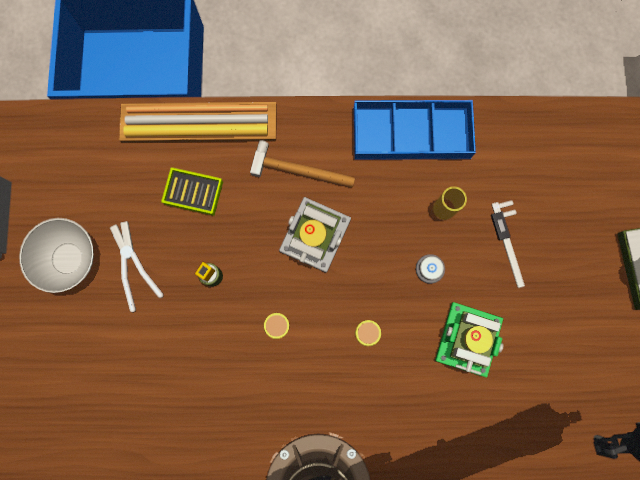

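The scene view shows the gauge in its stand at about (440,245), the pad at (216,242) and the grey vice at (322,270). In the top view they are at (208,273), (431,268) and (315,235). The green vice is the decoy. Next I'll make enlarged crops for measuring.

```bash
python3 - <<'E'
from h import *
import pickle
S=pickle.load(open('s0.pkl','rb'))
def crop(n,u,v,w,h,k): return cv2.resize(S[n]['img'][v:v+h,u:u+w],None,fx=k,fy=k,interpolation=cv2.INTER_CUBIC)
# montage: each 400x300
a=crop('top',188,253,40,30,10);b=crop('top',275,195,80,60,5);c=crop('scene',410,215,80,60,5);d=crop('scene',280,230,80,60,5)
cv2.imwrite('pics/m0.png',np.vstack([np.hstack([a,b]),np.hstack([c,d])]))
for n,s in S.items():
    hsv=cv2.cvtColor(s['img'],cv2.COLOR_BGR2HSV)
    x={'red':cv2.inRange(hsv,(0,150,120),(8,255,255))|cv2.inRange(hsv,(172,150,120),(180,255,255)),
       'blue':cv2.inRange(hsv,(95,80,80),(125,255,255)),'yel':cv2.inRange(hsv,(18,150,120),(34,255,255)), 'olive':cv2.inRange(hsv,(30,60,20),(50,255,110))}
    boxes={'top':{'red':(280,200,350,265),'blue':(410,250,450,285),'yel':(190,255,225,290),'olive':(190,255,225,290)},'scene':{'red':(290,232,350,265),'blue':(195,225,235,258),'yel':(428,215,458,252),'olive':(420,235,460,280)}}[n]
    for c,(u0,v0,u1,v1) in boxes.items():
        m=np.zeros_like(x[c]);m[v0:v1,u0:u1]=x[c][v0:v1,u0:u1]
        v,u=np.nonzero(m)
        if len(u): print(n,c,len(u),u.mean(),v.mean(),u.min(),u.max(),v.min(),v.max(), cv2.minAreaRect(np.c_[u,v].astype(np.float32)))
        else: print(n,c,0)
E
```

```text
scene red 4 327.25 244.75 323 331 244 246 ((327.11767578125, 244.5294189453125), (8.246211051940918, 0.9701424241065979), 14.03624439239502)
scene blue 18 214.83333333333334 236.55555555555554 211 219 234 238 ((215.0, 236.0), (4.0, 8.0), 90.0)
scene yel 238 441.80252100840335 233.0672268907563 433 452 221 249 ((443.59429931640625, 234.46311950683594), (19.37464714050293, 27.432331085205078), 5.194429397583008)
scene olive 248 438.06854838709677 266.09274193548384 427 451 249 274 ((438.62249755859375, 260.6392822265625), (21.02802276611328, 26.87879753112793), 10.007980346679688)
top red 23 309.2173913043478 228.8695652173913 305 313 225 233 ((309.0, 229.0), (8.0, 8.0), 90.0)
top blue 34 431.44117647058823 267.6764705882353 427 436 264 272 ((431.50006103515625, 267.5000305175781), (8.485280990600586, 8.485280990600586), 45.0)
top yel 130 202.83076923076922 270.3615384615385 195 211 262 279 ((202.9615020751953, 270.30767822265625), (11.371353149414062, 15.531603813171387), 33.690067291259766)
top olive 93 215.06451612903226 279.3333333333333 199 222 268 285 ((212.0330352783203, 278.75946044921875), (13.986515998840332, 22.242443084716797), 60.945396423339844)
```

View pics/m0.png

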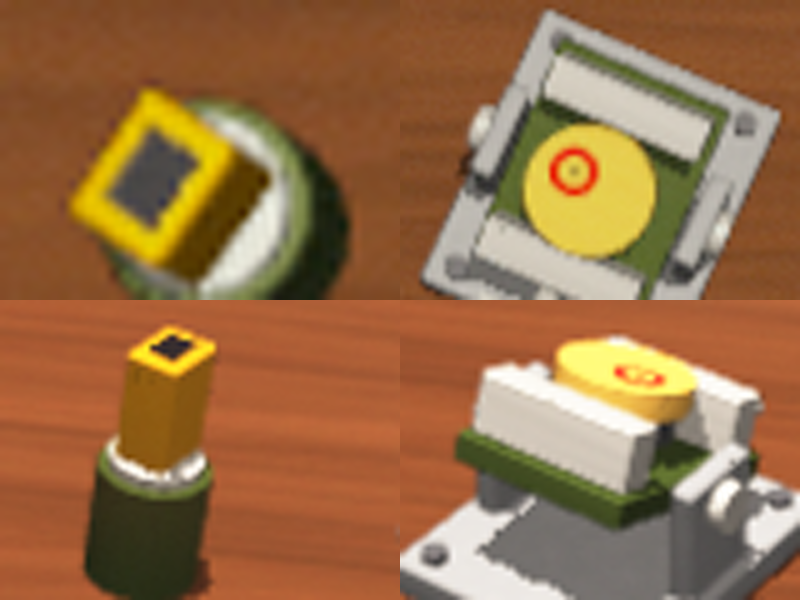

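The montage shows the following:
- **Grip top (top view):** corners near (203.0,261.8), (211.8,268), (204.5,279.5) and (195.2,273.5). The long side runs from the first corner to the last.
- **Red ring:** on the blank at about top (309.5,229.3) and scene (327.7,244.7).
- **Tilt:** the face is foreshortened in the scene view, so its ellipse should give the tilt well.

```bash
cat > meas.py <<'E'
from h import *
import pickle
S=pickle.load(open('s0.pkl','rb'));T,C=S['top'],S['scene']
def mask(s,lo,hi,box):
    m=cv2.inRange(cv2.cvtColor(s['img'],cv2.COLOR_BGR2HSV),lo,hi);o=np.zeros_like(m);u0,v0,u1,v1=box;o[v0:v1,u0:u1]=m[v0:v1,u0:u1];return o
def blob(m):
    c=max(cv2.findContours(m,cv2.RETR_EXTERNAL,cv2.CHAIN_APPROX_NONE)[0],key=cv2.contourArea);return cv2.convexHull(c)
# gauge grip top
h=blob(mask(T,(18,150,170),(34,255,255),(190,255,225,290)));r=cv2.minAreaRect(h);print('grip top',r)
bx=np.array([onz(T,p,.122) for p in cv2.boxPoints(r)]);print(bx.round(4),bx.mean(0).round(4),'sides',[np.linalg.norm(bx[i]-bx[i-1]).round(4) for i in range(4)],'dirs deg',[np.degrees(np.arctan2(*(bx[i]-bx[i-1])[[1,0]])).round(1) for i in range(4)])
# normals of circle from ellipse, closed form
def normals(s,e):
    (cx,cy),(a,b),th=e;th=np.radians(th);K,D,M=cal(s)
    t=np.linspace(0,2*np.pi,60,endpoint=False);p=np.c_[cx+a/2*np.cos(t)*np.cos(th)-b/2*np.sin(t)*np.sin(th),cy+a/2*np.cos(t)*np.sin(th)+b/2*np.sin(t)*np.cos(th)]
    u=cv2.undistortPoints(p[:,None],K,D)[:,0];x,y=u.T
    _,_,V=np.linalg.svd(np.c_[x*x,x*y,y*y,x,y,np.ones(60)]);A,B,Cc,Dd,E,F=V[-1]
    Q=np.array([[A,B/2,Dd/2],[B/2,Cc,E/2],[Dd/2,E/2,F]])
    w,v=np.linalg.eigh(Q)
    if (w>0).sum()==1: w,v=np.linalg.eigh(-Q)
    l3=w[0];l2,l1=w[1],w[2];out=[]
    for sg in(1,-1):
        n=v[:,2]*np.sqrt((l1-l2)/(l1-l3))*sg+v[:,0]*np.sqrt((l2-l3)/(l1-l3))
        n=M[:3,:3].T@(n*[1,-1,-1]); n*=np.sign(n[2]); out.append(n)
    return out
for nm,s,box,vlo in(('top',T,(290,210,340,255),190),('scene',C,(300,232,350,265),215)):
    for lo in(vlo-20,vlo,vlo+15):
        m=mask(s,(15,120,lo),(34,255,255),box)|mask(s,(0,90,lo-60),(15,255,255),box)*0
        e=cv2.fitEllipse(blob(m)); 
        print(nm,lo,[np.round(x,2) for x in e]); 
        for n in normals(s,e): print('   n',n.round(3),'tilt',np.degrees(np.arccos(n[2])).round(1),'az',np.degrees(np.arctan2(n[1],n[0])).round(1))
def ringc(s,kind,box,k=8):
    u0,v0,u1,v1=box;i=cv2.resize(s['img'][v0:v1,u0:u1],None,fx=k,fy=k,interpolation=cv2.INTER_CUBIC).astype(float)
    w=i[...,2]-i[...,1] if kind=='red' else i[...,0]-i[...,2]
    w=(w>0.45*w.max()).astype(np.uint8);e=cv2.fitEllipse(blob(w))
    return (np.array(e[0])+.5)/k-.5+[u0,v0],np.array(e[1])/k
for kind,bt,bs in(('red',(300,220,320,240),(316,238,340,252)),('blue',(420,258,443,278),(203,228,228,244))):
    pt,at=ringc(T,kind,bt);ps,as_=ringc(C,kind,bs);X,er=tri(T,pt,C,ps);print(kind,pt,at,ps,as_,'3D',X.round(4),np.round(er,4))
    for z in(.03,.1):print('  on z',z,onz(T,pt,z).round(4),onz(C,ps,z).round(4))
E
python3 meas.py
```

```text
grip top ((202.65382385253906, 270.2691955566406), (10.816654205322266, 14.699554443359375), 33.690067291259766)
[[0.4963 0.2766 0.122 ]
 [0.5242 0.2586 0.122 ]
 [0.5103 0.2378 0.122 ]
 [0.4825 0.2558 0.122 ]] [0.5033 0.2572 0.122 ] sides [np.float64(0.0249), np.float64(0.0331), np.float64(0.025), np.float64(0.0331)] dirs deg [np.float64(56.4), np.float64(-32.8), np.float64(-123.8), np.float64(147.0)]
top 170 [array([312.54, 232.66]), array([25.85, 26.15]), np.float64(140.66)]
   n [-0.264  0.108  0.958] tilt 16.6 az 157.8
   n [-0.083 -0.122  0.989] tilt 8.5 az -124.2
top 190 [array([312.4 , 232.62]), array([25.65, 25.98]), np.float64(165.83)]
   n [-0.209  0.146  0.967] tilt 14.8 az 145.0
   n [-0.138 -0.161  0.977] tilt 12.3 az -130.6
top 205 [array([312.39, 232.59]), array([25.21, 25.54]), np.float64(131.31)]
   n [-0.058 -0.112  0.992] tilt 7.2 az -117.2
   n [-0.289  0.097  0.952] tilt 17.8 az 161.4
scene 195 [array([324.4 , 244.97]), array([14.58, 28.36]), np.float64(104.09)]
   n [-0.076  0.195  0.978] tilt 12.1 az 111.2
   n [-0.914  0.034  0.404] tilt 66.2 az 177.9
scene 21
[... 182 characters left out ...]
[324.67, 245.  ]), array([14.33, 28.78]), np.float64(104.1)]
   n [-0.094  0.194  0.976] tilt 12.5 az 115.9
   n [-0.906  0.038  0.421] tilt 65.1 az 177.6
red [309.27058983 228.86051846] [9.76035309 9.95522881] [323.72995186 244.09684229] [2.18127704 2.93058681] 3D [0.6015 0.0115 0.1002] [0.0033 0.0033]
  on z 0.03 [0.6139 0.0157 0.03  ] [ 0.499  -0.0117  0.03  ]
  on z 0.1 [0.6009 0.0148 0.1   ] [0.6016 0.0082 0.1   ]
blue [431.57175922 267.42360973] [9.15370941 9.66351032] [213.10228252 236.77546406] [3.46448755 5.12984467] 3D [ 0.5167 -0.2839  0.0277] [0.0016 0.0016]
  on z 0.03 [ 0.5159 -0.2819  0.03  ] [ 0.52  -0.284  0.03 ]
  on z 0.1 [ 0.5078 -0.2681  0.1   ] [ 0.6205 -0.2357  0.1   ]
```

```bash
python3 - <<'E'
from h import *
import pickle
S=pickle.load(open('s0.pkl','rb'))
i=S['scene']['img'][230:266,302:350]
a=cv2.resize(i,None,fx=16,fy=16,interpolation=cv2.INTER_NEAREST)
a=cv2.convertScaleAbs(a,alpha=1.0)
for k in range(0,48,5): cv2.putText(a,str(302+k),(k*16,10),0,.35,(255,255,255),1)
for k in range(0,36,5): cv2.putText(a,str(230+k),(0,k*16+12),0,.35,(255,255,255),1)
cv2.imwrite('pics/v1.png',a)
E
```

```text
(no output)
```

View pics/v1.png

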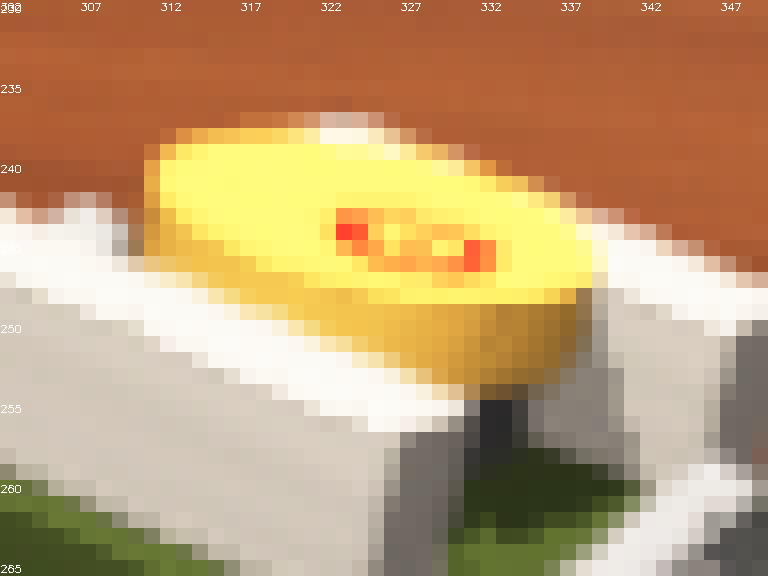

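The enlarged face shows the bright top clearly apart from the darker rim. The red ring spans about u 322.6–332.4 and v 242.5–247, with its centre near (327.6,244.7). Next I'll segment only the bright face and get the vice yaw from the top view.

```bash
cat > m2.py <<'E'
import io,contextlib
with contextlib.redirect_stdout(io.StringIO()):
    from meas import *
k=8
def face(s,box,gmin):
    u0,v0,u1,v1=box;i=cv2.resize(s['img'][v0:v1,u0:u1],None,fx=k,fy=k,interpolation=cv2.INTER_LINEAR).astype(int)
    b,g,r=i[...,0],i[...,1],i[...,2]
    m=((g>gmin)&(r>225)&(b<165)).astype(np.uint8);h=blob(m)
    e=cv2.fitEllipse(h);return ((np.array(e[0])+.5)/k-.5+[u0,v0],np.array(e[1])/k,e[2])
for nm,s,box,gs in(('scene',C,(302,230,350,266),(190,205,220)),('top',T,(292,212,340,254),(175,190))):
    for g in gs:
        e=face(s,box,g);print(nm,g,[np.round(x,2) for x in e])
        for n in normals(s,e):
            if n[2]>.8:print('   n',n.round(3),'tilt',np.degrees(np.arccos(n[2])).round(1),'az',np.degrees(np.arctan2(n[1],n[0])).round(1))
es=face(C,(302,230,350,266),205);et=face(T,(292,212,340,254),190)
print('centre',tri(T,et[0],C,es[0]))
pt=ringc(T,'red',(300,220,320,240))[0];print('red',pt,tri(T,pt,C,(327.6,244.7)))
# vice base yaw: grey plate outline in top view
m=mask(T,(0,0,110),(180,45,255),(270,190,362,280));m=cv2.morphologyEx(m,cv2.MORPH_OPEN,np.ones((2,2)));c=blob(m)
r=cv2.minAreaRect(c);bx=np.array([onz(T,p,.012) for p in cv2.boxPoints(r)]);print('base',bx.round(3).tolist(),'sides',[np.linalg.norm(bx[i]-bx[i-1]).round(3) for i in range(4)],'dir',[np.degrees(np.arctan2(*(bx[i]-bx[i-1])[[1,0]])).round(1) for i in range(4)])
E
python3 m2.py
```

```text
scene 190 [array([324.66, 245.57]), array([15.99, 30.64]), np.float64(101.17)]
   n [-0.065  0.153  0.986] tilt 9.6 az 113.0
scene 205 [array([325.08, 243.3 ]), array([10.42, 27.95]), np.float64(99.88)]
   n [-0.223  0.116  0.968] tilt 14.6 az 152.6
scene 220 [array([325.1 , 243.26]), array([ 9.52, 27.73]), np.float64(100.66)]
   n [-0.255  0.125  0.959] tilt 16.5 az 153.9
top 175 [array([312.28, 232.7 ]), array([23.94, 24.63]), np.float64(101.14)]
   n [ 0.056 -0.054  0.997] tilt 4.4 az -43.9
   n [-0.397  0.039  0.917] tilt 23.5 az 174.4
top 190 [array([312.28, 232.7 ]), array([23.94, 24.63]), np.float64(101.14)]
   n [ 0.056 -0.054  0.997] tilt 4.4 az -43.9
   n [-0.397  0.039  0.917] tilt 23.5 az 174.4
centre (array([0.59234162, 0.00858863, 0.09603517]), [np.float64(0.0007352306467213939), np.float64(0.0007352306467214458)])
red [309.27058983 228.86051846] (array([0.60095981, 0.01564207, 0.09899333]), [np.float64(0.0008432072777309464), np.float64(0.0008432072777309826)])
base [[0.563, 0.096, 0.012], [0.702, 0.035, 0.012], [0.643, -0.091, 0.012], [0.506, -0.028, 0.012]] sides [np.float64(0.137), np.float64(0.152), np.float64(0.139), np.float64(0.151)] dir [np.float64(65.4), np.float64(-23.7), np.float64(-114.9), np.float64(155.5)]
```

Measurements so far:
- **Red spot:** about (0.601, 0.0155, 0.099). The face normal tilts about 15.5° towards azimuth 155.7°, which agrees with the vice yaw of −24.3°.
- **Blue spot:** about (0.5165, −0.2825, 0.030).
- **Gauge axis:** about (0.503, 0.257), with the pinch direction at azimuth 56.8°.

First move: swing along an arc about the base.

Emit:
jog_arm:
  plan:
    - {"xyz":[4.5,0,0],"rot":[0,0,-0.072],"hand":1}
    - {"xyz":[4.5,0,0],"rot":[0,0,-0.072],"hand":1}
    - {"xyz":[4.5,0,0],"rot":[0,0,-0.072],"hand":1}
    - {"xyz":[4.5,0,0],"rot":[0,0,-0.072],"hand":1}
    - {"xyz":[4.5,0,0],"rot":[0,0,-0.072],"hand":1}
    - {"xyz":[4.5,0,0],"rot":[0,0,-0.072],"hand":1}
    - {"xyz":[4.5,0,0],"rot":[0,0,-0.072],"hand":1}
    - {"xyz":[4.5,0,0],"rot":[0,0,-0.072],"hand":1}

```text
time_s: 0.9
tool_pos: [0.4632, -0.4378, 0.2528]
orientation: [0.917, 0.398, -0.0, -0.0]
ft_force: [0.8, -0.6, -0.7]
gripper_width: 1.0
finger_force: 0.0
```

Emit:
jog_arm:
  plan:
    - {"xyz":[4.5,0,0],"rot":[0,0,-0.085],"hand":1}
    - {"xyz":[4.5,0,0],"rot":[0,0,-0.085],"hand":1}
    - {"xyz":[4.5,0,0],"rot":[0,0,-0.085],"hand":1}
    - {"xyz":[4.5,0,0],"rot":[0,0,-0.085],"hand":1}
    - {"xyz":[4.5,0,0],"rot":[0,0,-0.085],"hand":1}
    - {"xyz":[4.5,0,0],"rot":[0,0,-0.085],"hand":1}
    - {"xyz":[4.5,0,0],"rot":[0,0,-0.085],"hand":1}
    - {"xyz":[4.5,0,0],"rot":[0,0,-0.085],"hand":1}

```text
time_s: 1.7
tool_pos: [0.6179, -0.1203, 0.2528]
orientation: [0.732, 0.682, -0.0, -0.0]
ft_force: [1.3, 0.3, -0.6]
gripper_width: 0.998
finger_force: 0.0
```

```bash
cat > go.py <<'E'
# usage: go.py x y z  nx ny nz  yaw_deg : delta to TCP target, tool z=-n, tool y closest to azimuth yaw
from h import *; import sys
a=[float(x) for x in sys.argv[1:8]];p=np.array(a[:3]);n=np.array(a[3:6]);n/=np.linalg.norm(n);yw=np.radians(a[6])
z=-n;y=np.array([np.cos(yw),np.sin(yw),0]);y-=z*(y@z);y/=np.linalg.norm(y);x=np.cross(y,z)
G=R.from_matrix(np.c_[x,y,z]);s=sense();Q=R.from_quat(s['orientation'])
print('t',round(s['time_s'],2),'pos',s['tool_pos'].round(4),'q',s['q'].round(2))
print('delta cm in current tool',(Q.inv().apply(p-s['tool_pos'])*100).round(2),'in goal frame',(G.inv().apply(p-s['tool_pos'])*100).round(2),'rotvec',(Q.inv()*G).as_rotvec().round(3),'F',s['ft_force'].round(2))
E
python3 go.py .5033 .2572 .2 0 0 1 56.8
python3 - <<'E'
from h import *
import pickle
S=pickle.load(open('s0.pkl','rb'))
print(proj(S['scene'],[.5033,.2572,.122]),proj(S['scene'],[.503,.257,.06]))
E
```

```text
t 1.7 pos [ 0.6179 -0.1203  0.2528] q [ 0.38  0.48 -0.4   1.53  0.2   1.17 -0.13]
delta cm in current tool [ 36.84 -14.1    5.29] in goal frame [30.26 25.31  5.28] rotvec [-0.    -0.    -1.062] F [ 1.31  0.26 -0.63]
[[443.58946772 223.58379565]] [[439.90570611 246.86980737]]
```

Emit:
jog_arm:
  plan:
    - {"xyz":[4.7,0.5,0],"rot":[0,0,-0.132],"hand":1}
    - {"xyz":[4.7,0.5,0],"rot":[0,0,-0.132],"hand":1}
    - {"xyz":[4.7,0.5,0],"rot":[0,0,-0.132],"hand":1}
    - {"xyz":[4.7,0.5,0],"rot":[0,0,-0.132],"hand":1}
    - {"xyz":[4.7,0.5,0],"rot":[0,0,-0.132],"hand":1}
    - {"xyz":[4.7,0.5,0],"rot":[0,0,-0.132],"hand":1}
    - {"xyz":[4.7,0.5,0],"rot":[0,0,-0.132],"hand":1}
    - {"xyz":[4.7,0.5,0],"rot":[0,0,-0.132],"hand":1}

```text
time_s: 2.5
tool_pos: [0.5161, 0.2266, 0.2529]
orientation: [0.287, 0.958, 0.0, -0.0]
ft_force: [0.8, 0.8, 0.6]
gripper_width: 0.999
finger_force: 0.0
```

```bash
python3 go.py .5033 .2572 .104 0 0 1 56.8
```

```text
t 2.5 pos [0.5161 0.2266 0.2529] q [ 0.02  0.44 -0.74  1.68  0.32  1.15  0.19]
delta cm in current tool [ 2.74  1.85 14.9 ] in goal frame [ 2.74  1.86 14.89] rotvec [ 0.    -0.    -0.004] F [0.82 0.8  0.57]
```

Emit:
jog_arm:
  plan:
    - {"xyz":[2.74,1.85,0],"rot":[0,0,0],"hand":1}
    - {"xyz":[0,0,3],"rot":[0,0,0],"hand":1}
    - {"xyz":[0,0,3],"rot":[0,0,0],"hand":1}
    - {"xyz":[0,0,3],"rot":[0,0,0],"hand":1}
    - {"xyz":[0,0,3],"rot":[0,0,0],"hand":1}
    - {"xyz":[0,0,2],"rot":[0,0,0],"hand":1}
    - {"xyz":[0,0,1.4],"rot":[0,0,0],"hand":1}
    - {"xyz":[0,0,0],"rot":[0,0,0],"hand":1}

```text
time_s: 3.3
tool_pos: [0.5037, 0.2547, 0.0975]
orientation: [0.29, 0.957, -0.001, -0.001]
ft_force: [0.5, -0.8, -0.3]
gripper_width: 1.003
finger_force: 0.0
```

```bash
python3 go.py .5033 .2572 .099 0 0 1 56.8; python3 - <<'E'
from h import *
a=snapshot('scene')['img'][170:290,360:520];b=snapshot('top')['img'][210:330,130:290]
cv2.imwrite('pics/g1.png',cv2.resize(np.hstack([a,b]),None,fx=2.5,fy=2.5,interpolation=cv2.INTER_CUBIC))
E
```

```text
t 3.3 pos [0.5037 0.2547 0.0975] q [-0.11  0.61 -0.65  1.85  0.47  0.85 -0.01]
delta cm in current tool [ 0.18  0.19 -0.15] in goal frame [ 0.18  0.19 -0.15] rotvec [-0.003 -0.002 -0.009] F [ 0.52 -0.75 -0.29]
```

View pics/g1.png

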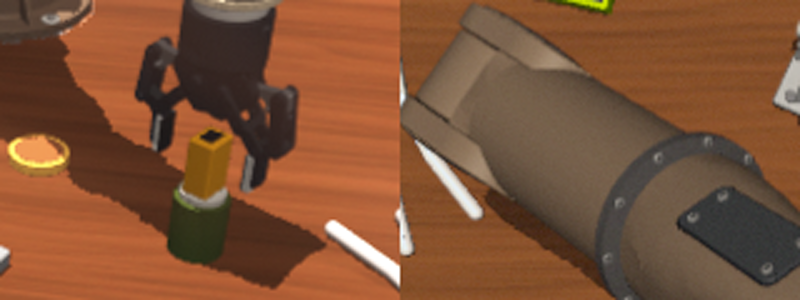

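The fingers straddle the yellow grip, and the top view is blocked by the arm. I'll trim the small offset and close.

Emit:
jog_arm:
  plan:
    - {"xyz":[0.18,0.19,0],"rot":[0,0,-0.008],"hand":1}
    - {"xyz":[0,0,0],"rot":[0,0,0],"hand":0.6}
    - {"xyz":[0,0,0],"rot":[0,0,0],"hand":0.4}
    - {"xyz":[0,0,0],"rot":[0,0,0],"hand":0.1}
    - {"xyz":[0,0,0],"rot":[0,0,0],"hand":0.1}
    - {"xyz":[0,0,0],"rot":[0,0,0],"hand":0.1}
    - {"xyz":[0,0,0],"rot":[0,0,0],"hand":0.1}
    - {"xyz":[0,0,0],"rot":[0,0,0],"hand":0.1}
  newtons: 45

```text
time_s: 4.2
tool_pos: [0.5044, 0.2579, 0.0995]
orientation: [0.286, 0.958, -0.0, 0.0]
ft_force: [-1.6, -0.2, 5.8]
gripper_width: 0.299
finger_force: 44.9
```

```bash
python3 go.py .5033 .2572 .200 0 0 1 56.8
```

```text
t 4.2 pos [0.5044 0.2579 0.0995] q [-0.11  0.61 -0.65  1.84  0.48  0.85 -0.01]
delta cm in current tool [  0.04  -0.12 -10.05] in goal frame [  0.05  -0.12 -10.05] rotvec [ 0.     0.    -0.002] F [-1.59 -0.19  5.76]
```

Emit:
jog_arm:
  plan:
    - {"xyz":[0,0,-2],"rot":[0,0,0],"hand":0.1}
    - {"xyz":[0,0,-3],"rot":[0,0,0],"hand":0.1}
    - {"xyz":[0,0,-4],"rot":[0,0,0],"hand":0.1}
    - {"xyz":[0,0,-3],"rot":[0,0,0],"hand":0.1}
    - {"xyz":[0,0,0],"rot":[0,0,0.125],"hand":0.1}
    - {"xyz":[0,0,0],"rot":[0,0,0.125],"hand":0.1}
    - {"xyz":[0,0,0],"rot":[0,0,0.125],"hand":0.1}
    - {"xyz":[0,0,0],"rot":[0,0,0.125],"hand":0.1}

```text
time_s: 5.0
tool_pos: [0.5039, 0.2577, 0.2187]
orientation: [0.517, 0.856, -0.0, -0.0]
ft_force: [0.2, 0.0, -1.9]
gripper_width: 0.3
finger_force: 44.8
```

Emit:
jog_arm:
  plan:
    - {"xyz":[0,0,0],"rot":[0,0,0.125],"hand":0.1}
    - {"xyz":[0,0,0],"rot":[0,0,0.125],"hand":0.1}
    - {"xyz":[0,0,0],"rot":[0,0,0.125],"hand":0.1}
    - {"xyz":[0,0,0],"rot":[0,0,0.115],"hand":0.1}
    - {"xyz":[0,0,0],"rot":[0,0,0],"hand":0.1}
    - {"xyz":[0,0,0],"rot":[0,0,0],"hand":0.1}
    - {"xyz":[0,0,0],"rot":[0,0,0],"hand":0.1}
    - {"xyz":[0,0,0],"rot":[0,0,0],"hand":0.1}

```text
time_s: 5.8
tool_pos: [0.5042, 0.2579, 0.2191]
orientation: [0.707, 0.708, -0.0, -0.0]
ft_force: [0.6, -0.8, -2.3]
gripper_width: 0.297
finger_force: 44.8
```

```bash
python3 go.py .5165 -.2825 .219 0 0 1 0;  python3 - <<'E'
from h import *
s=snapshot('scene');cv2.imwrite('pics/l1.png',cv2.resize(s['img'][90:240,350:550],None,fx=4,fy=4,interpolation=cv2.INTER_CUBIC))
st=sense();p=st['tool_pos'];Q=R.from_quat(st['orientation']);print(proj(s,[p+Q.apply([0,0,d]) for d in(.0395,.0695,.0835)]))
E
```

```text
t 5.8 pos [0.5042 0.2579 0.2191] q [-0.21  0.42 -0.5   1.73  0.23  1.05 -0.78]
delta cm in current tool [-5.404e+01  1.150e+00  2.000e-02] in goal frame [-5.404e+01  1.230e+00  1.000e-02] rotvec [-0.     0.     0.002] F [ 0.64 -0.78 -2.26]
[[447.4817692  200.76280551]
 [445.60641723 212.92610443]
 [444.75012877 218.4784886 ]]
```

View pics/l1.png

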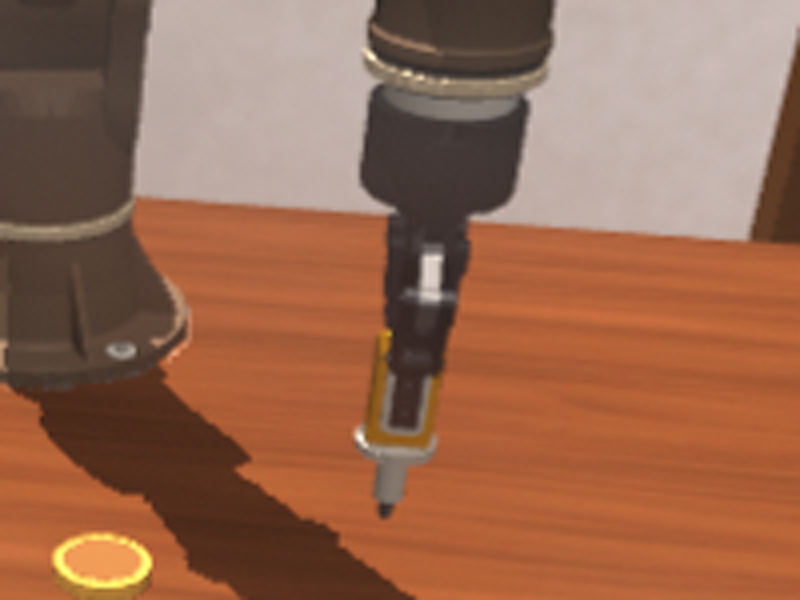

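The gauge hangs straight below the fingers, with its tip at about scene (446.0,217.8). I predicted (444.8,218.5), so it is within about 2 mm. Now travelling to the pad.

Emit:
jog_arm:
  plan:
    - {"xyz":[-2.5,0.1,0],"rot":[0,0,0],"hand":0.1}
    - {"xyz":[-4,0.1,0],"rot":[0,0,0],"hand":0.1}
    - {"xyz":[-4,0.1,0],"rot":[0,0,0],"hand":0.1}
    - {"xyz":[-4,0.1,0],"rot":[0,0,0],"hand":0.1}
    - {"xyz":[-4,0.1,0],"rot":[0,0,0],"hand":0.1}
    - {"xyz":[-4,0.1,0],"rot":[0,0,0],"hand":0.1}
    - {"xyz":[-4,0.1,0],"rot":[0,0,0],"hand":0.1}
    - {"xyz":[-4,0.1,0],"rot":[0,0,0],"hand":0.1}

```text
time_s: 6.65
tool_pos: [0.5121, -0.0487, 0.2195]
orientation: [0.707, 0.707, 0.0, 0.0]
ft_force: [1.4, 0.8, -2.0]
gripper_width: 0.299
finger_force: 44.8
```

Emit:
jog_arm:
  plan:
    - {"xyz":[-4,0.1,0],"rot":[0,0,0],"hand":0.1}
    - {"xyz":[-4,0.1,0],"rot":[0,0,0],"hand":0.1}
    - {"xyz":[-4,0.1,0],"rot":[0,0,0],"hand":0.1}
    - {"xyz":[-4,0.1,0],"rot":[0,0,0],"hand":0.1}
    - {"xyz":[-4,0,0],"rot":[0,0,0],"hand":0.1}
    - {"xyz":[-2.5,0,0],"rot":[0,0,0],"hand":0.1}
    - {"xyz":[-1,0,0],"rot":[0,0,0],"hand":0.1}
    - {"xyz":[0,0,0],"rot":[0,0,0],"hand":0.1}

```text
time_s: 7.45
tool_pos: [0.5158, -0.2832, 0.219]
orientation: [0.708, 0.706, -0.0, -0.0]
ft_force: [-0.6, 0.6, -2.9]
gripper_width: 0.302
finger_force: 44.8
```

```bash
python3 go.py .5165 -.2825 .1235 0 0 1 0
```

```text
t 7.45 pos [ 0.5158 -0.2832  0.219 ] q [ 0.65  0.43 -0.33  1.69  0.16  1.05  0.26]
delta cm in current tool [0.07 0.07 9.55] in goal frame [0.07 0.07 9.55] rotvec [-0.    -0.    -0.002] F [-0.57  0.64 -2.87]
```

Emit:
jog_arm:
  plan:
    - {"xyz":[0,0,2],"rot":[0,0,0],"hand":0.1}
    - {"xyz":[0,0,3],"rot":[0,0,0],"hand":0.1}
    - {"xyz":[0,0,2],"rot":[0,0,0],"hand":0.1}
    - {"xyz":[0,0,1.5],"rot":[0,0,0],"hand":0.1}
    - {"xyz":[0,0,0.5],"rot":[0,0,0],"hand":0.1}
    - {"xyz":[0,0,0.2],"rot":[0,0,0],"hand":0.1}
    - {"xyz":[0,0,0],"rot":[0,0,0],"hand":0.1}
    - {"xyz":[0,0,0],"rot":[0,0,0],"hand":0.1}

```text
time_s: 8.25
tool_pos: [0.5168, -0.2818, 0.1283]
orientation: [0.707, 0.707, 0.0, 0.001]
ft_force: [0.1, 0.4, -3.0]
gripper_width: 0.299
finger_force: 44.8
```

```bash
python3 go.py .5165 -.2825 .1085 0 0 1 0; python3 - <<'E'
from h import *
s=snapshot('scene');cv2.imwrite('pics/p1.png',cv2.resize(s['img'][195:265,170:260],None,fx=8,fy=8,interpolation=cv2.INTER_CUBIC))
st=sense();p=st['tool_pos'];Q=R.from_quat(st['orientation']);print(proj(s,[p+Q.apply([0,0,d]) for d in(.0395,.0695,.0835)]),proj(s,[.5165,-.2825,.03]))
E
```

```text
t 8.25 pos [ 0.5168 -0.2818  0.1283] q [ 0.63  0.53 -0.31  1.79  0.21  0.86  0.22]
delta cm in current tool [-0.07 -0.03  1.98] in goal frame [-0.07 -0.03  1.98] rotvec [0.001 0.001 0.   ] F [ 0.09  0.37 -2.97]
[[211.51141442 215.56614263]
 [212.97989467 226.23397655]
 [213.65199046 231.11543618]] [[214.21607214 236.07858563]]
```

View pics/p1.png

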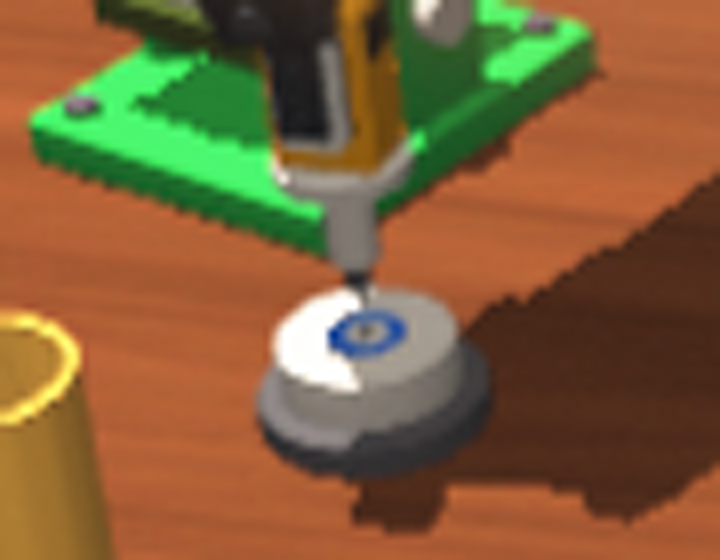

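The tip hangs at about (215,231) in line with the ring centre at (215.4,236.1). Both show the same ~1.2 px camera bias, so the alignment is good. Lowering gently.

Emit:
jog_arm:
  plan:
    - {"xyz":[-0.07,-0.03,0.5],"rot":[0,0,0],"hand":0.1}
    - {"xyz":[0,0,0.4],"rot":[0,0,0],"hand":0.1}
    - {"xyz":[0,0,0.3],"rot":[0,0,0],"hand":0.1}
    - {"xyz":[0,0,0.2],"rot":[0,0,0],"hand":0.1}
    - {"xyz":[0,0,0.15],"rot":[0,0,0],"hand":0.1}
    - {"xyz":[0,0,0.15],"rot":[0,0,0],"hand":0.1}
    - {"xyz":[0,0,0],"rot":[0,0,0],"hand":0.1}
    - {"xyz":[0,0,0],"rot":[0,0,0],"hand":0.1}

```text
time_s: 9.1
tool_pos: [0.5158, -0.2827, 0.1104]
orientation: [0.707, 0.707, -0.0, 0.0]
ft_force: [-1.3, -0.3, 0.1]
gripper_width: 0.295
finger_force: 45.0
```

```bash
python3 go.py .5165 -.2825 .1085 0 0 1 0
```

```text
t 9.1 pos [ 0.5158 -0.2827  0.1104] q [ 0.62  0.55 -0.3   1.8   0.22  0.82  0.22]
delta cm in current tool [0.02 0.07 0.19] in goal frame [0.02 0.07 0.19] rotvec [-0.  0. -0.] F [-1.28 -0.33  0.12]
```

Emit:
jog_arm:
  plan:
    - {"xyz":[0,0,0.12],"rot":[0,0,0],"hand":0.1}
    - {"xyz":[0,0,0],"rot":[0,0,0],"hand":0.1}
    - {"xyz":[0,0,0],"rot":[0,0,0],"hand":0.1}
    - {"xyz":[0,0,0],"rot":[0,0,0],"hand":0.1}
    - {"xyz":[0,0,0],"rot":[0,0,0],"hand":0.1}
    - {"xyz":[0,0,0],"rot":[0,0,0],"hand":0.1}
    - {"xyz":[0,0,0],"rot":[0,0,0],"hand":0.1}
    - {"xyz":[0,0,0],"rot":[0,0,0],"hand":0.1}

```text
time_s: 9.9
tool_pos: [0.516, -0.2827, 0.1091]
orientation: [0.707, 0.707, 0.0, 0.0]
ft_force: [-0.7, 0.1, 0.7]
gripper_width: 0.3
finger_force: 45.1
```

Emit:
jog_arm:
  plan:
    - {"xyz":[0,0,0],"rot":[0,0,0],"hand":0.1}
    - {"xyz":[0,0,0],"rot":[0,0,0],"hand":0.1}
    - {"xyz":[0,0,0],"rot":[0,0,0],"hand":0.1}
    - {"xyz":[0,0,0],"rot":[0,0,0],"hand":0.1}
    - {"xyz":[0,0,0],"rot":[0,0,0],"hand":0.1}
    - {"xyz":[0,0,0],"rot":[0,0,0],"hand":0.1}
    - {"xyz":[0,0,0],"rot":[0,0,0],"hand":0.1}
    - {"xyz":[0,0,0],"rot":[0,0,0],"hand":0.1}

```text
time_s: 10.7
tool_pos: [0.5159, -0.2827, 0.1091]
orientation: [0.707, 0.707, 0.0, 0.0]
ft_force: [0.4, -0.3, -0.4]
gripper_width: 0.302
finger_force: 45.1
```

```bash
python3 go.py .5165 -.2825 .1085 0 0 1 0;python3 - <<'E'
from h import *
s=snapshot('scene');cv2.imwrite('pics/p2.png',cv2.resize(s['img'][195:265,170:260],None,fx=8,fy=8,interpolation=cv2.INTER_CUBIC))
E
```

```text
t 10.7 pos [ 0.5159 -0.2827  0.1091] q [ 0.62  0.55 -0.3   1.8   0.22  0.82  0.21]
delta cm in current tool [0.02 0.06 0.06] in goal frame [0.02 0.06 0.06] rotvec [ 0.  0. -0.] F [ 0.42 -0.25 -0.43]
```

View pics/p2.png

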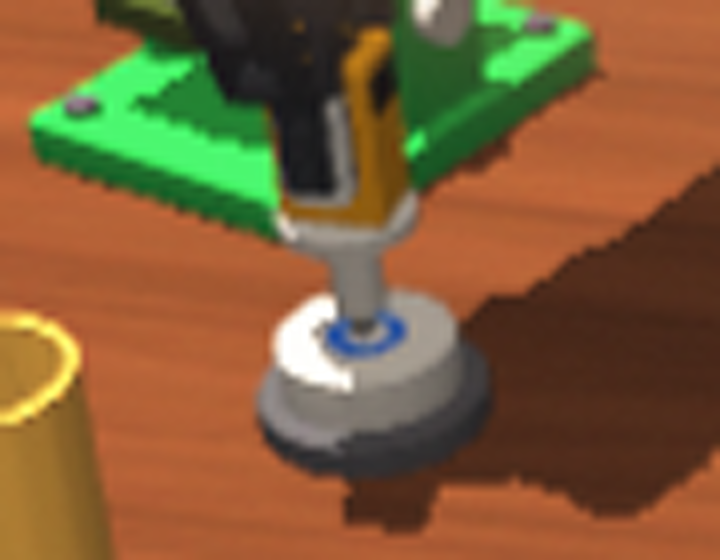

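The tip rests inside the blue ring at about (215,236.5), with the plunger partly in, and it was held for over 1.6 s. Now lifting and moving to the vice.

Emit:
jog_arm:
  plan:
    - {"xyz":[0,0,-1],"rot":[0,0,0],"hand":0.1}
    - {"xyz":[0,0,-2.5],"rot":[0,0,0],"hand":0.1}
    - {"xyz":[0,0,-3.5],"rot":[0,0,0],"hand":0.1}
    - {"xyz":[0,0,-3.5],"rot":[0,0,0],"hand":0.1}
    - {"xyz":[0,0,-2],"rot":[0,0,0],"hand":0.1}
    - {"xyz":[3,0.7,0],"rot":[0,0,0],"hand":0.1}
    - {"xyz":[4,0.8,0],"rot":[0,0,0],"hand":0.1}
    - {"xyz":[4,0.8,0],"rot":[0,0,0],"hand":0.1}

```text
time_s: 11.55
tool_pos: [0.5386, -0.1718, 0.2347]
orientation: [0.708, 0.707, -0.0, 0.0]
ft_force: [0.5, 0.5, -1.6]
gripper_width: 0.299
finger_force: 44.9
```

Emit:
jog_arm:
  plan:
    - {"xyz":[4,0.8,0],"rot":[0,0,0],"hand":0.1}
    - {"xyz":[4,0.8,0],"rot":[0,0,0],"hand":0.1}
    - {"xyz":[4,0.8,0],"rot":[0,0,0],"hand":0.1}
    - {"xyz":[4,0.8,0],"rot":[0,0,0],"hand":0.1}
    - {"xyz":[3,0.3,0],"rot":[0,0,0],"hand":0.1}
    - {"xyz":[1,0,0],"rot":[0,0,0],"hand":0.1}
    - {"xyz":[0,0,0],"rot":[0,0,0],"hand":0.1}
    - {"xyz":[0,0,0],"rot":[0,0,0],"hand":0.1}

```text
time_s: 12.35
tool_pos: [0.5737, 0.0258, 0.2341]
orientation: [0.708, 0.707, -0.001, 0.0]
ft_force: [-0.1, -0.3, -1.8]
gripper_width: 0.301
finger_force: 44.9
```

```bash
python3 go.py .5746 .0267 .2036 -.243 .110 .9636 0
```

```text
t 12.35 pos [0.5737 0.0258 0.2341] q [ 0.17  0.41 -0.42  1.7   0.19  1.08 -0.31]
delta cm in current tool [0.09 0.09 3.05] in goal frame [ 0.44 -0.65  2.95] rotvec [-0.246 -0.112 -0.015] F [-0.06 -0.33 -1.84]
```

Rotating in place over three rows, then moving down to the hover point (gap of about 25 mm).

Emit:
jog_arm:
  plan:
    - {"xyz":[0,0,0],"rot":[-0.082,-0.037,-0.005],"hand":0.1}
    - {"xyz":[0,0,0],"rot":[-0.082,-0.037,-0.005],"hand":0.1}
    - {"xyz":[0,0,0],"rot":[-0.082,-0.038,-0.005],"hand":0.1}
    - {"xyz":[0.4,-0.6,0.8],"rot":[0,0,0],"hand":0.1}
    - {"xyz":[0,0,1.2],"rot":[0,0,0],"hand":0.1}
    - {"xyz":[0,0,0.8],"rot":[0,0,0],"hand":0.1}
    - {"xyz":[0,0,0],"rot":[0,0,0],"hand":0.1}
    - {"xyz":[0,0,0],"rot":[0,0,0],"hand":0.1}

```text
time_s: 13.15
tool_pos: [0.5754, 0.0274, 0.2045]
orientation: [0.696, 0.705, 0.047, 0.126]
ft_force: [-1.0, -0.1, -1.6]
gripper_width: 0.298
finger_force: 45.2
```

```bash
python3 go.py .5819 .0234 .1747 -.243 .110 .9636 0; python3 - <<'E'
from h import *
s=snapshot('scene');cv2.imwrite('pics/w1.png',cv2.resize(s['img'][190:265,280:380],None,fx=8,fy=8,interpolation=cv2.INTER_CUBIC))
st=sense();p=st['tool_pos'];Q=R.from_quat(st['orientation']);print(proj(s,[p+Q.apply([0,0,d]) for d in(.0395,.0695,.0835)]),proj(s,[.6011,.0148,.099]))
E
```

```text
t 13.15 pos [0.5754 0.0274 0.2045] q [ 0.05  0.32 -0.36  1.94  0.43  0.74 -0.57]
delta cm in current tool [-0.06 -0.09  3.08] in goal frame [-0.06 -0.1   3.08] rotvec [-0.001 -0.001 -0.001] F [-1.   -0.1  -1.59]
[[332.42068048 214.00501138]
 [330.13927992 227.37923927]
 [329.08967326 233.5322083 ]] [[326.80855602 244.67904013]]
```

View pics/w1.png

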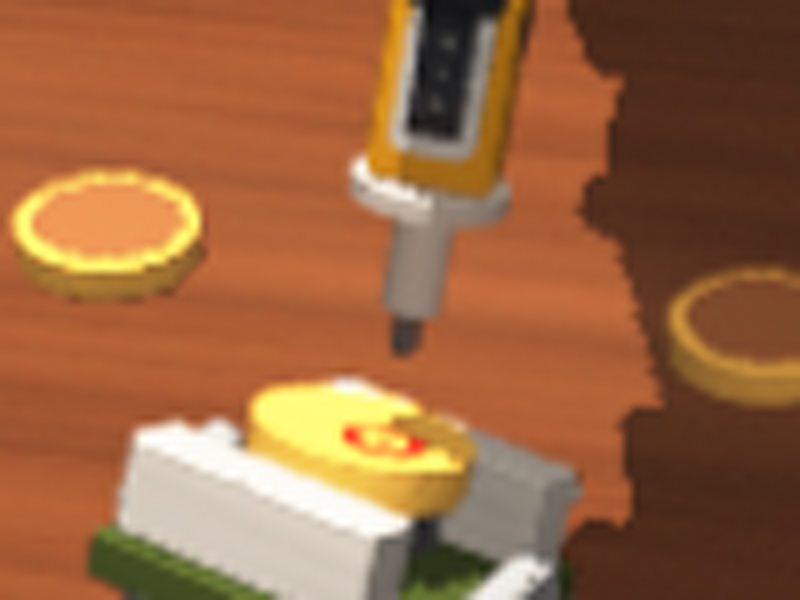

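The tip at about (330,234) lies along the tool axis above the red ring centre at about (327.7,244.6). The predictions carry the same bias for both, so the aim is good. Descending along the normal.

Emit:
jog_arm:
  plan:
    - {"xyz":[-0.06,-0.09,0.6],"rot":[0,0,0],"hand":0.1}
    - {"xyz":[0,0,0.6],"rot":[0,0,0],"hand":0.1}
    - {"xyz":[0,0,0.5],"rot":[0,0,0],"hand":0.1}
    - {"xyz":[0,0,0.4],"rot":[0,0,0],"hand":0.1}
    - {"xyz":[0,0,0.2],"rot":[0,0,0],"hand":0.1}
    - {"xyz":[0,0,0],"rot":[0,0,0],"hand":0.1}
    - {"xyz":[0,0,0],"rot":[0,0,0],"hand":0.1}
    - {"xyz":[0,0,0],"rot":[0,0,0],"hand":0.1}

```text
time_s: 14.0
tool_pos: [0.5798, 0.025, 0.1831]
orientation: [0.695, 0.706, 0.047, 0.126]
ft_force: [-0.4, -0.6, -2.6]
gripper_width: 0.301
finger_force: 45.2
```

```bash
cat > f.py <<'E'
from h import *
a=[]
for i in range(4):
    snapshot('scene');a.append(sense()['ft_force'])
print('F mean',np.mean(a,0).round(2),'along n',(np.array(a)@[-.243,.110,.9636]).round(2))
E
python3 f.py; python3 go.py .5819 .0234 .1747 -.243 .110 .9636 0
```

```text
F mean [ 0.27 -0.22 -2.11] along n [-1.74 -2.07 -2.43 -2.26]
t 14.2 pos [0.5797 0.0249 0.1831] q [ 0.04  0.35 -0.35  1.95  0.46  0.69 -0.59]
delta cm in current tool [-0.06  0.    0.88] in goal frame [-0.06  0.    0.88] rotvec [ 0.001 -0.001  0.001] F [ 0.68  0.24 -2.2 ]
```

Emit:
jog_arm:
  plan:
    - {"xyz":[0,0,0.15],"rot":[0,0,0],"hand":0.1}
    - {"xyz":[0,0,0.15],"rot":[0,0,0],"hand":0.1}
    - {"xyz":[0,0,0.15],"rot":[0,0,0],"hand":0.1}
    - {"xyz":[0,0,0.1],"rot":[0,0,0],"hand":0.1}
    - {"xyz":[0,0,0],"rot":[0,0,0],"hand":0.1}
    - {"xyz":[0,0,0],"rot":[0,0,0],"hand":0.1}
    - {"xyz":[0,0,0],"rot":[0,0,0],"hand":0.1}
    - {"xyz":[0,0,0],"rot":[0,0,0],"hand":0.1}

```text
time_s: 15.0
tool_pos: [0.581, 0.0244, 0.1777]
orientation: [0.695, 0.706, 0.047, 0.126]
ft_force: [-0.7, -1.0, -0.3]
gripper_width: 0.297
finger_force: 45.4
```

```bash
python3 f.py; python3 go.py .5819 .0234 .1747 -.243 .110 .9636 0
```

```text
F mean [-0.45  0.26 -0.3 ] along n [-0.25 -0.48  0.07  0.04]
t 15.2 pos [0.581  0.0243 0.1777] q [ 0.04  0.36 -0.34  1.96  0.47  0.68 -0.6 ]
delta cm in current tool [-0.06  0.01  0.32] in goal frame [-0.06  0.01  0.32] rotvec [ 0.001 -0.001  0.001] F [-1.33 -0.18 -0.28]
```

Emit:
jog_arm:
  plan:
    - {"xyz":[-0.06,0,0.12],"rot":[0,0,0],"hand":0.1}
    - {"xyz":[0,0,0.12],"rot":[0,0,0],"hand":0.1}
    - {"xyz":[0,0,0],"rot":[0,0,0],"hand":0.1}
    - {"xyz":[0,0,0],"rot":[0,0,0],"hand":0.1}
    - {"xyz":[0,0,0],"rot":[0,0,0],"hand":0.1}
    - {"xyz":[0,0,0],"rot":[0,0,0],"hand":0.1}
    - {"xyz":[0,0,0],"rot":[0,0,0],"hand":0.1}
    - {"xyz":[0,0,0],"rot":[0,0,0],"hand":0.1}

```text
time_s: 16.0
tool_pos: [0.5816, 0.0236, 0.1754]
orientation: [0.695, 0.706, 0.047, 0.126]
ft_force: [-0.7, 1.0, 0.0]
gripper_width: 0.297
finger_force: 45.5
```

```bash
python3 f.py; python3 f.py; python3 go.py .5819 .0234 .1747 -.243 .110 .9636 0; python3 - <<'E'
from h import *
s=snapshot('scene');cv2.imwrite('pics/w2.png',cv2.resize(s['img'][190:265,280:380],None,fx=8,fy=8,interpolation=cv2.INTER_CUBIC))
E
```

```text
F mean [-1.08  1.7   0.29] along n [0.56 1.15 1.14 0.07]
F mean [-0.87  1.75  0.48] along n [1.04 0.49 0.77 1.16]
t 16.4 pos [0.5816 0.0235 0.1754] q [ 0.04  0.36 -0.34  1.96  0.47  0.68 -0.6 ]
delta cm in current tool [0.   0.01 0.07] in goal frame [0.   0.01 0.07] rotvec [ 0.001 -0.001  0.001] F [-1.04  1.44  0.78]
```

View pics/w2.png

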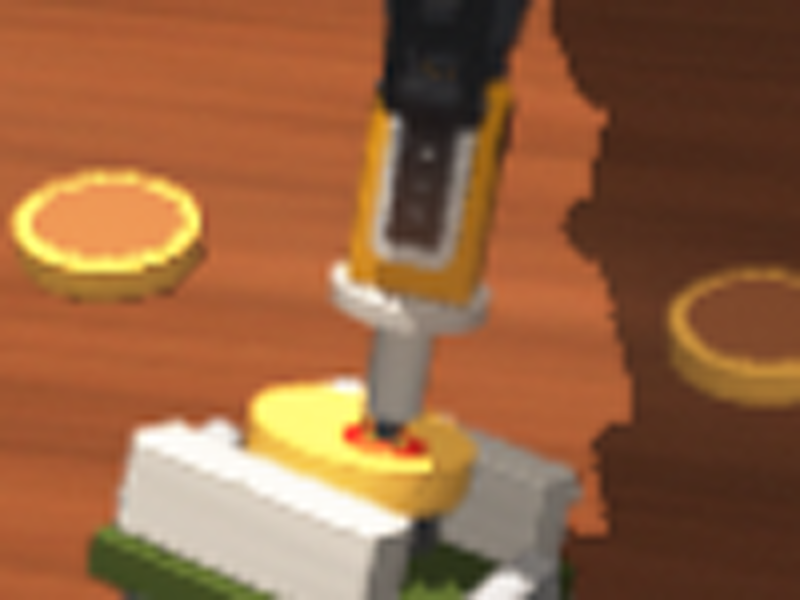

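The tip sits in the middle of the red ring at about (328,244.6), square to the face. The contact force is about 2.9 N, which puts the plunger about half-way in. Handing in.

```bash
python3 -c "
from rig import close_job
print(close_job())"
```

```text
the job is handed in; nothing more can be done
None
```

The gauge was held upright in the blue ring of the setting pad for over 1.5 s. It is now held square to the brass blank, tip in the red ring, with about 2.9 N on the plunger (about half-way in). The job is handed in; no verdict came back.

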